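Index the rim-marking table to the next slot

ROBOT

A 6-joint arm with a two-finger parallel gripper is mounted at the origin on a cart in front of the work surface, level with it; the furniture and walls round the work are solid. World frame = base frame: x ahead of the robot, y to its left, z up, the work surface at z = 0. Lengths are in mm, angles in degrees, forces in N, time in s.
With the tool pointing down it reaches from about 350 to 850 mm from the base axis. Payload 8.1 kg.
Tool frame: the origin (TCP) lies on the centre line of the jaws, within the pads' length; the fingertips stand 19 mm ahead of it and the grasp point (between the pads) is the TCP; z points along the fingers, y is the direction in which the jaws open and shut (so a half turn about z gives the same grasp; the last joint's range is limited). The gripper opens to 85 mm and grips with 20 to 120 N. Pads are 22 mm wide; open, the fingers measure 114 mm over their backs; the gripper's body (76 mm by 85 mm) begins 54 mm behind the grasp point. The pads swing forward as they close: fully open they stand 13 mm farther back than shut.
Start: joints at [71.368, 7.471, 85.268, -0, 87.261, -4.893], TCP at [142.483, 582.841, 250.292] pointing down, gripper open.
Joint ranges: [-169.43, 169.43], [-51.17, 129.36], [1.28, 143.12], [-76.62, 256.62], [0, 156.53], [-152.29, 152.29]. Speed limits (degrees/s): [136.94, 136.94, 159.86, 180, 180, 180].

INTERFACE

Orientations are given as [roll, pitch, yaw] about the fixed x, y, z axes, in that order (R = Rz(yaw) Ry(pitch) Rx(roll)).
In Python, from bench import r, viewer gives the robot as it stands.
- The arm moves only by the tool carry_out, never from a script. Its argument "commands" is a list that holds one entry, the list of rows, each a list of 7 numbers: the finger opening in mm, from 0 to 85.4, then the shift along the tool's x, y, z in mm, then the turn, a rotation vector about the tool's x, y, z in degrees. A call has 1 to 5 rows; each row is the pose to reach, as a shift and turn from the pose commanded when the call began, along the tool's axes at that moment; what a row does not reach only later rows make up. A row lasts 1/8 s, in which the tool goes at most 62.5 mm and 10.7 degrees, less where a joint would pass 70% of its speed; a pose out of reach is approached as far as the arm can. A call with a gripper value outside its range is refused whole. The fingers move at their own pace and stop on an object; "grip_force" is the grip in N (left out, the last holds). Time passes only in rows, so rows that repeat a pose let the fingers close. It gives the time, the measured TCP pose, the force and the opening at its end, in the units of the state.
- r.sense(): the state, without advancing time (a new reading comes with each control period).
- viewer.snapshot(name): name is "side" or "top" or "wrist"; returns the picture (400x640x3 uint8, red, green, blue); there is no depth.
- viewer.calibration(name): a dict with "camera_matrix" (3x3 intrinsics, pixels), "k1" (the pictures are not rectified: a ray, as slopes to the right and down, at radius r is drawn at 1 + k1 r^2 times it, then the intrinsics apply), "rvec" (rotation vector, rad) and "tvec" (3), from world to camera coordinates, as OpenCV has them. Camera axes: x right, y down, z forward; pixel columns grow to the right and rows downward; lengths in mm; the calibration is good to about 2 mm. A picture is of the moment at which its call begins: read the wrist's pose just before it. calibration takes no time and is no camera call; for the wrist camera it gives the pose at the moment of the call.
- r.hand_in(): hands the job in, once; it reports no verdict.
The state is a dict: "time": time; "joint_pos": joint angles; "qd": joint speeds; "joint_efforts": joint torques, N m; "tool_pos": TCP position; "tcp_rot": TCP orientation; "ft_force": force on the tool from outside, world axes, zero at the start; "wrist_torque": the same for the moment, N m; "finger_gap": finger opening in mm.
Only numpy, scipy, OpenCV 4.12 (cv2) and the standard library are available. Lean on these libraries where they do the work, as an engineer would, in place of code of your own. Each camera call takes 0.05 s, during which the arm holds its last target. There are 200 camera calls.

TASK

The small indexing table carries a steel cup rim that is being marked at six places. Press the red plunger down with the fingertips and, keeping it down, turn the table one sixth of a turn counter-clockwise (seen from above) to the next slot, then let the plunger spring fully up into that slot and move clear. Lift nothing: the rim stays seated in its nest, and the cup, jar and tape roll nearby stay where they are.

Things in the scene. Friction and masses are not known exactly. Their poses are not given: they have to be found in the camera images.
- fixture: grey round housing of the indexing table, 224 mm across, 50 mm high, fixed. Origin: centre of its underside, on the turning axis; z up. Its top has a bare-metal flange ring (radius 86 to 101 mm, top 50 mm, underside 40 mm above the bench) with six through slots 13 mm wide, every 60 degrees. At the start the plunger's tooth stands in the slot on the fixture's +x side.
- turntable (a joint): turn of the steel plate (166 mm across, top at 50 mm height) about the vertical axis through the fixture's origin, rad: about 0 at the start, grows counter-clockwise seen from above; the next slot is at 1.047. It turns freely (about 1 N at the plunger) once the tooth is below the flange, and stays where it is left. In a slot it has about 0.015 rad of play either way.
- plunger (a joint): how far it is pressed, m: 0 up, 0.013 fully down; spring about 5 N at the top, 9 N at the bottom. Its brass tooth (10 mm round bar reaching radially into a flange slot) locks the plate while up; pressed over 0.010 it is clear below the flange and turns with the plate. Let up between slots it rests under the flange at about 0.010; its round top pulls into a slot from 0.03 rad off.
- plunger_top (a point): centre of the plunger's flat red button, 36 mm across, on its upper face, 65 mm from the turning axis, 83 mm above the bench when up, 70 mm when down. It travels round with the plate.
- post_top (a point): top of the black push post, 14 mm across, that stands upright on the plate, 34 mm beside the button's centre on the counter-clockwise side; its top is 100 mm above the bench. Fingertips on the button may push against it to turn the plate.
- rim: loose steel ring, 66 mm across, 10 mm high, lying in a round nest with a 5 mm high wall in the middle of the plate. Origin: centre of its underside, 50 mm above the bench. It turns with the plate.
- cup: loose bamboo cup, 66 mm across, 100 mm high, standing on the bench; origin: centre of its underside. Leave alone.
- jar: loose small glass jar, 62 mm across, 82 mm high, standing on the bench; origin: centre of its underside. Leave alone.
- tape: loose roll of masking tape, 100 mm across, 25 mm high, lying flat on the bench; origin: centre of its underside. Leave alone.

How it is judged:
By the outcome, as a careful person would: the job done as asked, in the order asked, and still so for the second after the job is handed in, with the robot touching nothing.
It also fails if it takes over 38 s, if anything falls off the work surface, if the arm or the gripper's body presses on something with over 40 N, if the wrist force passes 120 N, or if a joint passes its speed limit or range.

## Working session

There is one attempt and no reset: what is moved stays moved. The work goes in short steps, Python scripts to look and compute and a tool call to move; the robot and the scene stay as the last step left them, time stands still between calls to the robot, and variables do not carry over. Pictures are saved under pics/ and viewed, about 8 in all and at most 12, crops included, and the job is handed in when it is done.

Besides the shell and the picture viewer there is one more tool, called after ">>>" as a command line: name --argument value ..., lists and objects as JSON in quotes. carry_out: Moves the arm, as the interface text tells. Its arguments: {"type":"object","properties":{"commands":{"type":"array","items":{"type":"array","items":{"type":"array","items":{"type":"number"}}}},"grip_force":{"type":"number"}},"required":["commands"]}

```bash
mkdir -p pics
cat > h.py <<'E'
import numpy as np, cv2
from bench import r, viewer
def snap(n,f):
    im=viewer.snapshot(n); cv2.imwrite('pics/'+f,im[:,:,::-1]); return im
def cal(n):
    c=viewer.calibration(n); R=cv2.Rodrigues(np.array(c['rvec'],float))[0]
    return np.array(c['camera_matrix'],float),float(c['k1']),R,np.array(c['tvec'],float).ravel()
def px2w(n,u,v,z,c=None):
    K,k1,R,t=c or cal(n)
    d=np.array([(u-K[0,2])/K[0,0],(v-K[1,2])/K[1,1]]); s=d.copy()
    for _ in range(30): s=d/(1+k1*(s@s))
    ray=R.T@np.array([s[0],s[1],1]); o=-R.T@t
    return o+ray*(z-o[2])/ray[2]
def w2px(n,p,c=None):
    K,k1,R,t=c or cal(n)
    q=R@np.array(p,float)+t; s=q[:2]/q[2]; s=s*(1+k1*(s@s))
    return K[0,0]*s[0]+K[0,2],K[1,1]*s[1]+K[1,2]
E
python3 - <<'E'
from h import *
a=snap('top','t1.png'); b=snap('side','s1.png')
cv2.imwrite('pics/both.png',cv2.resize(np.vstack([a,b])[:,:,::-1],(480,600)))
print(r.sense()); print(cal('top'),cal('side'))
E
```

```text
{'time': 0.1, 'joint_pos': array([ 7.13665993e+01,  7.51147787e+00,  8.53237123e+01, -1.18006407e-03,
        8.72625317e+01, -4.89261469e+00]), 'qd': array([-0.00204404, -0.10211781, -0.1376496 , -0.06067602, -0.05111443,
       -0.03292434]), 'joint_efforts': array([ 1.40347416e-03, -5.70953536e+01, -5.01939690e+01, -1.32563032e-04,
        8.20616609e-03,  1.59380426e-05]), 'tool_pos': array([142.34653473, 582.38214894, 249.33560375]), 'tcp_rot': array([-1.79902534e+02, -7.16022109e-03,  1.66259265e+02]), 'ft_force': array([ 0.5355959 , -0.28339315,  0.55286624]), 'wrist_torque': array([ 0.07609301, -0.01279027,  0.0254643 ]), 'finger_gap': 85.5863161507315}
(array([[395.44774106,   0.        , 318.05885452],
       [  0.        , 395.44774106, 199.22676   ],
       [  0.        ,   0.        ,   1.        ]]), -0.07141681247663782, array([[-0.00265687, -0.99979433, -0.02010551],
       [-0.99898455,  0.0035579 , -0.04491327],
       [ 0.04497557,  0.01996577, -0.99878855]]), array([-109.62406807,  590.59688552, 1084.18393811])) (array([[413.50928171,   0.        , 319.259967  ],
       [  0.        , 413.50928171, 199.28389863],
       [  0.        ,   0.        ,   1.        ]]), -0.09112388161380705, array([[ 0.99362584, -0.11269651, -0.00267974],
       [-0.06514655, -0.55466138, -0.82952196],
       [ 0.09199788,  0.82440903, -0.55846767]]), array([-607.63167748,   41.25966506,  950.67598061]))
```

View pics/t1.png

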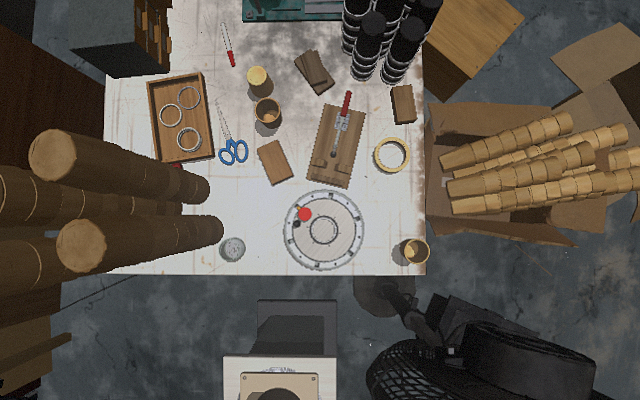

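View pics/s1.png

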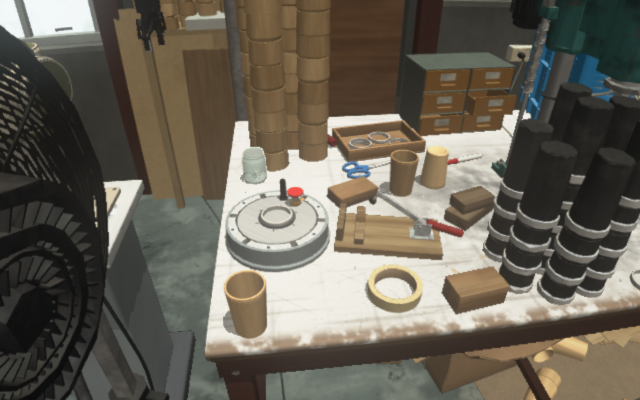

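Run:
```python
from h import *
a=cv2.imread('pics/t1.png'); b=cv2.imread('pics/s1.png')
A=cv2.resize(a[180:280,275:375],(600,600),interpolation=cv2.INTER_CUBIC); cv2.imwrite('pics/c1.png',A)
B=cv2.resize(b[160:280,215:345],(780,720)[0:2],interpolation=cv2.INTER_CUBIC)[:600]; cv2.imwrite('pics/c2.png',B)
for n,l in dict(poleL=(270,168),poleR=(313,160),jar=(255,180),cup=(248,332)).items(): print(n,px2w('side',*l,0).round())
for u,v in [(205,185),(222,228)]: print(px2w('top',u,v,0).round())
```

```text
poleL [494. 172.   0.]
poleR [617. 203.   0.]
jar [454. 113.   0.]
cup [ 449. -377.    0.]
[632. 210.   0.]
[511. 160.   0.]
```

View pics/c1.png

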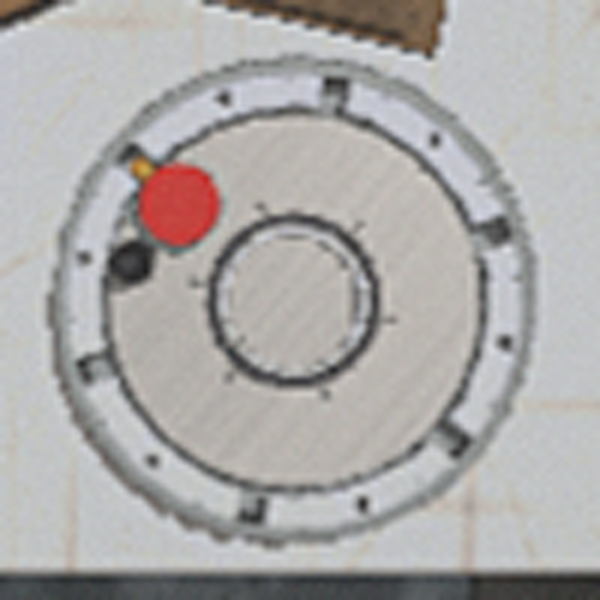

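View pics/c2.png

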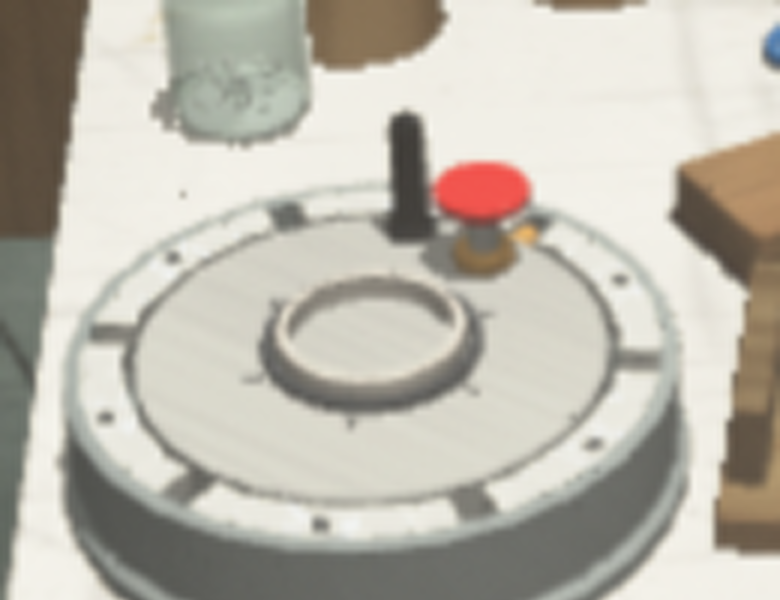

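Run:
```python
from h import *
f=lambda u,v,z:px2w('top',275+(u+.5)/6-.5,180+(v+.5)/6-.5,z)
c=f(293,299,50); print('c',c)
sl=[(128,155),(95,367),(253,508),(452,440),(495,230),(335,95)]
an=[]
for s in sl:
    d=f(*s,50)-c; a=np.degrees(np.arctan2(d[1],d[0])); an.append(a); print(np.hypot(*d[:2]),a)
b=f(179,205,83); d=b-c; print('btn',b,np.hypot(*d[:2]),np.degrees(np.arctan2(d[1],d[0])))
g=lambda u,v,z:px2w('side',215+(u+.5)/6-.5,160+(v+.5)/6-.5,z)
print('side btn',g(482,190,83),'rim',g(372,330,60), 'post',g(405,118,100))
A=np.mean([(a-60*i+180)%360-180 for i,a in enumerate(an)]); print('angle',A)
print(r.sense()['joint_pos'])
```

```text
c [ 507.87369235 -126.29882069   50.        ]
97.60886824030118 48.802085145419454
93.20538856156679 108.82446988436564
94.33627314244899 168.98253045686974
94.16896928743367 -131.6887165421115
94.9177572979478 -71.3261422756259
92.73776992072709 -11.837853721974188
btn [549.52065571 -77.42065284  83.        ] 64.21483355823625 49.56712527664622
side btn [549.78271101 -83.26214665  83.        ] rim [ 507.80642916 -132.08449162   60.        ] post [524.12247068 -58.49153627 100.        ]
angle 48.62606215782389
[ 7.13665993e+01  7.51147787e+00  8.53237123e+01 -1.18006407e-03
  8.72625317e+01 -4.89261469e+00]
```

```bash
cat >> h.py <<'E'
def rel(p0,yaw0,p,yaw=None):
    a=np.radians(yaw0); d=np.array(p,float)-p0
    x=np.array([np.cos(a),np.sin(a),0]); y=np.array([np.sin(a),-np.cos(a),0])
    return [round(float(v),1) for v in (d@x,d@y,-d[2],0,0,-((yaw if yaw is not None else yaw0)-yaw0))]
E
python3 - <<'E'
from h import *
p=[142.5,582.8,250.3]; 
for q in [(130,400,250),(260,250,250),(370,30,250)]: print(rel(p,166.26,q,166.26))
E
```

```text
[-31.3, -180.5, 0.3, 0.0, 0.0, -0.0]
[-193.2, -295.4, 0.3, 0.0, 0.0, -0.0]
[-352.3, -482.9, 0.3, 0.0, 0.0, -0.0]
```

>>> carry_out --commands '[[[0,-31,-180,0,0,0,0],[0,-31,-180,0,0,0,0],[0,-31,-180,0,0,0,0],[0,-193,-295,0,0,0,0],[0,-193,-295,0,0,0,0]]]' --grip_force 40

```text
time: 0.72
tool_pos: [211.8, 304.7, 250.1]
tcp_rot: [180.0, 0.0, 166.4]
ft_force: [1.3, 0.7, 0.6]
finger_gap: -0.1
```

>>> carry_out --commands '[[[0,-74,-59,0,0,0,0],[0,-74,-59,0,0,0,0],[0,-218,-230,0,0,0,0],[0,-218,-230,0,0,0,0],[0,-218,-230,0,0,0,0]]]'

```text
time: 1.35
tool_pos: [353.2, 61.4, 250.3]
tcp_rot: [180.0, 0.0, 166.3]
ft_force: [1.8, 1.1, -0.1]
finger_gap: 0.2
```

>>> carry_out --commands '[[[0,-173,-134,-20,0,0,9],[0,-173,-134,-20,0,0,18],[0,-173,-134,-20,0,0,28],[0,-173,-134,-20,0,0,28],[0,-173,-134,-20,0,0,28]]]'

```text
time: 1.98
tool_pos: [489.4, -109.7, 269.5]
tcp_rot: [-180.0, -0.1, 138.1]
ft_force: [-0.4, -0.6, 0.2]
finger_gap: -0.1
```

Run:
```python
from h import *
s=r.sense(); c=cal('wrist'); a=snap('wrist','w1.png')
print(s['tool_pos'],s['tcp_rot'],-c[2].T@c[3],c[2][2])
for p in [(508,-129,50),(551,-80,83)]: print(w2px('wrist',p,c))
```

```text
[ 489.42719971 -109.67428683  269.53040181] [-1.79956187e+02 -7.33665247e-02  1.38115305e+02] [428.29307499 -55.60159617 393.45126914] [ 0.23309805 -0.21055348 -0.94938534]
(np.float64(322.2551121370544), np.float64(186.34521300322712))
(np.float64(387.78411120157864), np.float64(195.64664184412055))
```

View pics/w1.png

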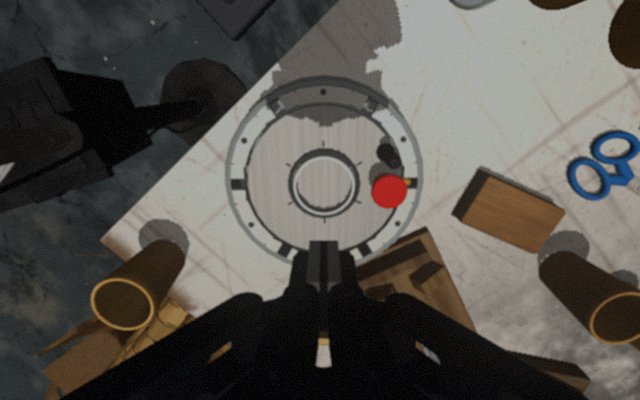

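Run:
```python
from h import *
a=cv2.imread('pics/w1.png'); h=cv2.cvtColor(a,cv2.COLOR_BGR2HSV)
m=((h[...,1]>180)&(h[...,2]>120)&((h[...,0]<8)|(h[...,0]>172)))[150:230,350:430]
y,x=np.nonzero(m); u,v=x.mean()+350,y.mean()+150; print(u,v)
b=px2w('wrist',u,v,83)
sl=[(411,183),(373,104),(274,103),(239,184),(285,250),(366,247)]
W=np.array([px2w('wrist',*s,50) for s in sl])[:,:2]
# rigid fit: centre + angle, radius 93.5
from scipy.optimize import least_squares
ph=np.radians(60*np.arange(6))
fit=least_squares(lambda q:(np.c_[q[0]+93.5*np.cos(q[2]+ph),q[1]+93.5*np.sin(q[2]+ph)]-W).ravel(),[508,-129,.85])
print(fit.x[:2],np.degrees(fit.x[2]),fit.fun.round(1)); d=b[:2]-fit.x[:2]; print(b,np.hypot(*d),np.degrees(np.arctan2(d[1],d[0])))
cv2.imwrite('pics/c3.png',cv2.resize(a[70:270,215:435],(792,600)[0:1]+(600,) if 0 else (660,600),interpolation=cv2.INTER_CUBIC))
```

```text
389.03169014084506 191.02230046948358
[ 505.33742161 -122.32609461] 48.810135637125235 [-1.7  1.4 -1.6 -2.2  4.   0.9 -1.2  0.5 -0.6  0.8  1.2 -1.4]
[547.26876859 -74.65705727  83.        ] 63.486809500712326 48.66401537174276
```

>>> carry_out --commands '[[[0,-12,63,40,0,0,-0.6],[0,-12,63,90,0,0,-0.6],[0,-12,63,135,0,0,-0.6],[0,-12,63,155,0,0,-0.6],[0,-12,63,155,0,0,-0.6]]]'

```text
time: 2.65
tool_pos: [537.8, -67.5, 113.4]
tcp_rot: [-179.9, -0.2, 138.9]
ft_force: [1.0, 0.4, 0.2]
finger_gap: 0.2
```

Run:
```python
from h import *
s=r.sense(); a=snap('wrist','w2.png'); b=snap('side','s2.png')
print(s['tool_pos'],s['tcp_rot'],s['ft_force'])
B=cv2.resize(b[130:250,240:340],(500,600),interpolation=cv2.INTER_CUBIC)
A=cv2.resize(a[150:350,220:420],(600,600),interpolation=cv2.INTER_CUBIC)
cv2.imwrite('pics/m2.png',cv2.resize(np.hstack([A,B]),(800,436))[:,:,::-1])
```

```text
[537.76680527 -67.45036986 113.35721687] [-179.89061734   -0.21719177  138.94396973] [1.04194981 0.4423581  0.17908088]
```

View pics/m2.png

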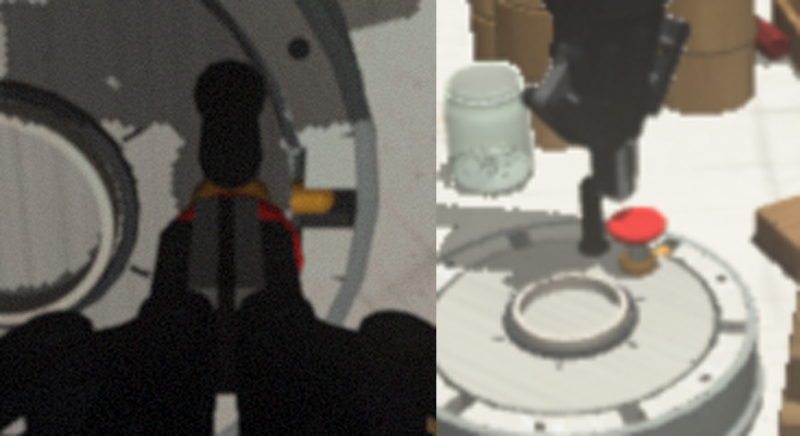

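>>> carry_out --commands '[[[0,-2,0,6,0,0,0],[0,-2,0,12,0,0,0],[0,-2,0,15,0,0,0],[0,-2,0,15,0,0,0]]]'

```text
time: 3.25
tool_pos: [541.7, -70.4, 100.7]
tcp_rot: [180.0, 0.0, 138.9]
ft_force: [-1.0, -0.3, 5.5]
finger_gap: -0.1
```

>>> carry_out --commands '[[[0,0,0,4,0,0,0],[0,0,0,8,0,0,0],[0,0,0,10,0,0,0],[0,0,0,10,0,0,0]]]'

```text
time: 3.75
tool_pos: [542.1, -70.6, 91.3]
tcp_rot: [180.0, 0.1, 138.9]
ft_force: [-1.1, -0.0, 7.1]
finger_gap: -0.0
```

>>> carry_out --commands '[[[0,0,0,1.5,0,0,0],[0,0,0,2.5,0,0,0],[0,0,0,2.5,0,0,0],[0,0,0,2.5,0,0,0]]]'

```text
time: 4.25
tool_pos: [542.2, -70.7, 89.1]
tcp_rot: [180.0, 0.1, 138.9]
ft_force: [-1.7, 0.2, 9.3]
finger_gap: 0.2
```

>>> carry_out --commands '[[[0,0,0,1.5,0,0,0],[0,0,0,1.5,0,0,0],[0,0,0,1.5,0,0,0]]]'

```text
time: 4.62
tool_pos: [543.3, -71.2, 88.9]
tcp_rot: [179.9, 0.2, 138.8]
ft_force: [-2.6, -1.4, 14.3]
finger_gap: -0.4
```

>>> carry_out --commands '[[[0,6.9,-1.2,0,0,0,-6],[0,13.6,-3.2,0,0,0,-12],[0,20,-5.8,0,0,0,-18],[0,26.2,-9.1,0,0,0,-24],[0,26.2,-9.1,0,0,0,-24]]]'

```text
time: 5.25
tool_pos: [517.5, -61.2, 88.9]
tcp_rot: [-179.9, 0.3, 162.9]
ft_force: [-0.8, -4.1, 14.2]
finger_gap: 0.1
```

Run:
```python
from h import *
a=snap('wrist','w3.png'); s=r.sense(); print(s['tool_pos'],s['tcp_rot'],s['ft_force'])
cv2.imwrite('pics/w3b.png',cv2.resize(a[120:320,200:440],(600,500),interpolation=cv2.INTER_CUBIC)[:,:,::-1])
```

```text
[517.62348384 -61.20982976  88.96769759] [-179.94252653    0.29420137  162.87249193] [-1.53583267 -5.1345514  13.6276292 ]
```

View pics/w3b.png

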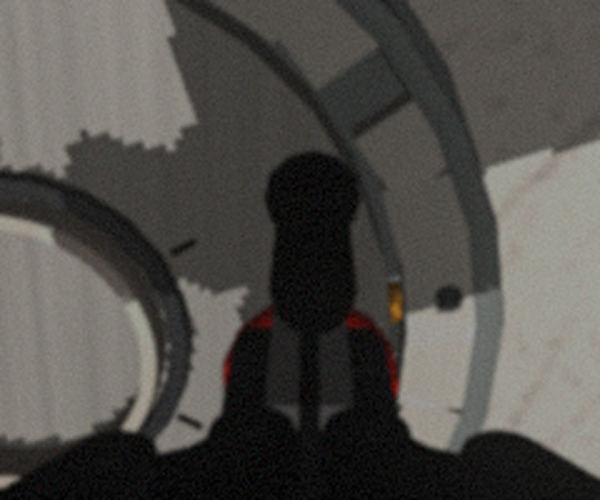

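Run:
```python
from h import *
c=cal('wrist'); C=np.array([506,-126.5])
for n,u,v,z in [('tooth',397,300,40),('dot',448,298,50),('slot',365,90,50),('post',315,285,100),('btn',313,372,70)]:
    w=px2w('wrist',200+u/2.5,120+v/2.5,z,c)[:2]; d=w-C; print(n,w,np.hypot(*d),np.degrees(np.arctan2(d[1],d[0])))
```

```text
tooth [528.89263404 -43.64704771] 85.95745690098282 74.55429070674526
dot [526.45445998 -32.52931669] 96.17106765813345 77.72006036992885
slot [476.67438616 -37.14530041] 94.04389382205181 108.16948944990277
post [491.39701696 -52.50466699] 75.42251932098995 101.16386733466777
btn [523.51831024 -62.50976   ] 66.34487176289785 74.6895362975182
```

>>> carry_out --commands '[[[0,6.9,-1.2,0,0,0,-6],[0,13.6,-3.2,0,0,0,-12],[0,20,-5.8,0,0,0,-18],[0,26.2,-9.1,0,0,0,-24],[0,32,-13.1,0,0,0,-30]]]'

```text
time: 5.92
tool_pos: [483.9, -64.7, 89.0]
tcp_rot: [-179.7, 0.3, -167.0]
ft_force: [3.5, -5.6, 8.5]
finger_gap: -0.2
```

>>> carry_out --commands '[[[0,0,0,0,0,0,0]]]'

```text
time: 6.05
tool_pos: [483.6, -64.8, 89.0]
tcp_rot: [-179.7, 0.3, -167.1]
ft_force: [1.3, -5.6, 11.4]
finger_gap: -0.1
```

Run:
```python
from h import *
a=snap('wrist','w4.png'); s=r.sense(); print(s['tool_pos'],s['tcp_rot'],s['ft_force'])
cv2.imwrite('pics/w4b.png',cv2.resize(a[150:310,260:420],(600,600),interpolation=cv2.INTER_CUBIC)[:,:,::-1])
```

```text
[483.70636797 -64.78953859  88.97592052] [-179.74700071    0.28597206 -167.14500183] [ 2.6097071  -5.30907009 11.07802438]
```

View pics/w4b.png

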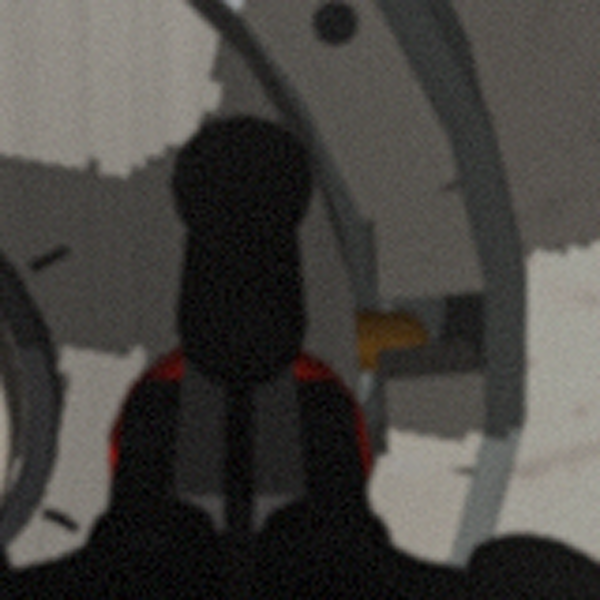

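Run:
```python
from h import *
c=cal('wrist'); C=np.array([506,-126.5])
for n,u,v,z in [('tooth end',428,332,37),('tooth in',360,340,37),('slot CCW',450,296,50),('slot CW',450,373,50),('slotCWbottom',450,346,40),('dot',335,22,50),('btn',243,440,70),('post',243,310,100)]:
    w=px2w('wrist',260+u/3.75,150+v/3.75,z,c)[:2]; d=w-C; print(n,w.round(1),np.hypot(*d).round(1),np.degrees(np.arctan2(d[1],d[0])).round(1))
```

```text
tooth end [483.  -34.4] 94.9 104.0
tooth in [486.7 -44.5] 84.3 103.2
slot CCW [470.8 -36.5] 96.7 111.3
slot CW [482.8 -33.1] 96.3 104.0
slotCWbottom [483.2 -31.3] 97.9 103.5
dot [435.6 -62.5] 95.2 137.7
btn [488.5 -63. ] 65.9 105.4
post [456.  -70.5] 75.1 131.7
```

>>> carry_out --commands '[[[0,2,-0.3,0,0,0,-1.8],[0,4.1,-0.7,0,0,0,-3.6],[0,4.1,-0.7,0,0,0,-3.6]]]'

```text
time: 6.48
tool_pos: [480.1, -66.3, 89.0]
tcp_rot: [-179.7, 0.3, -163.5]
ft_force: [1.1, -6.1, 10.1]
finger_gap: 0.2
```

Run:
```python
from h import *
a=snap('wrist','w5.png'); s=r.sense(); print(s['tool_pos'],s['tcp_rot'],s['ft_force'])
cv2.imwrite('pics/w5b.png',cv2.resize(a[150:310,260:420],(600,600),interpolation=cv2.INTER_CUBIC)[:,:,::-1])
```

```text
[480.05848967 -66.31192397  88.94663632] [-179.73285746    0.27722579 -163.55639616] [ 1.55610458 -5.35814922 10.29095626]
```

View pics/w5b.png

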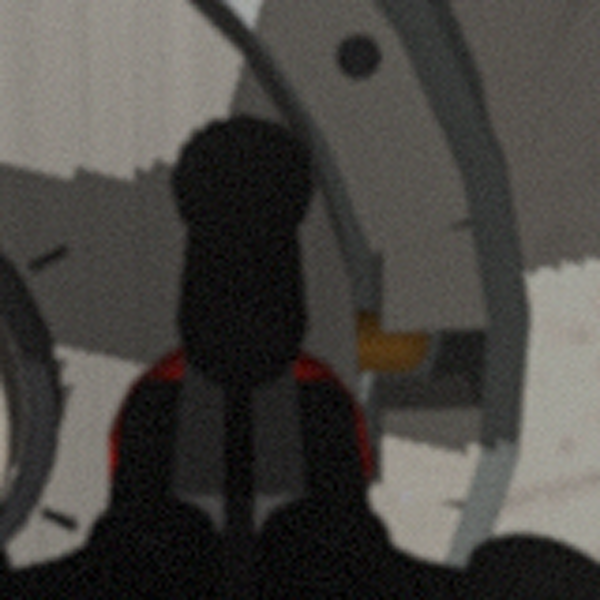

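>>> carry_out --commands '[[[0,0.7,-0.1,0,0,0,-0.6],[0,0.7,-0.1,-2,0,0,-0.6],[0,0.7,-0.1,-4,0,0,-0.6],[0,0.7,-0.1,-6,0,0,-0.6],[0,0.7,-0.1,-7,0,0,-0.6]]]'

```text
time: 7.15
tool_pos: [478.3, -65.9, 94.9]
tcp_rot: [-179.8, 0.2, -163.0]
ft_force: [1.9, -3.3, 4.3]
finger_gap: 0.3
```

>>> carry_out --commands '[[[0,0,0,-2,0,0,0],[0,0,0,-4,0,0,0],[0,0,0,-6,0,0,0],[0,0,0,-6,0,0,0]]]'

```text
time: 7.65
tool_pos: [477.4, -65.4, 100.1]
tcp_rot: [-179.9, 0.1, -162.9]
ft_force: [1.3, -4.2, 5.8]
finger_gap: -0.1
```

>>> carry_out --commands '[[[0,-0.5,0,-3,0,0,0],[0,-2,0,-8,0,0,0],[0,-2,0,-50,0,0,0],[0,-2,0,-110,0,0,0],[0,-2,0,-160,0,0,0]]]'

```text
time: 8.28
tool_pos: [478.2, -63.7, 260.9]
tcp_rot: [179.9, -0.0, -162.9]
ft_force: [0.1, -0.6, -1.1]
finger_gap: -0.0
```

Run:
```python
from h import *
a=snap('wrist','w6.png'); s=r.sense(); b=snap('side','s6.png'); print(s['tool_pos'],s['tcp_rot'],s['ft_force'])
A=cv2.resize(a,(640,400))[40:340,170:570]; B=b[150:250,215:345]
cv2.imwrite('pics/m6.png',np.hstack([A,cv2.resize(B,(390,300),interpolation=cv2.INTER_CUBIC)])[:,:,::-1])
```

```text
[480.89853318 -64.35800248 268.67567332] [-179.76722475    0.45887878 -162.91190302] [1.9330134  0.322081   6.39189288]
```

View pics/m6.png

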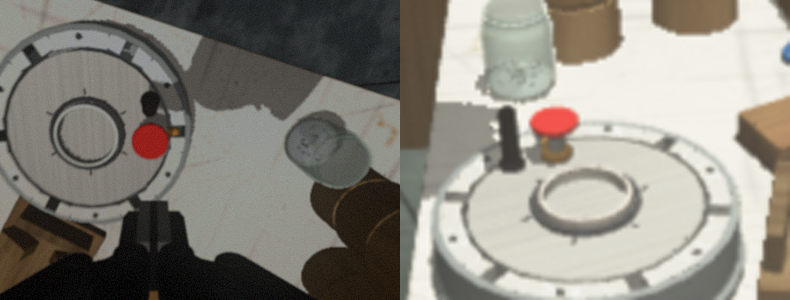

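>>> carry_out --commands '[[[0,0,0,0,0,0,0],[0,0,0,0,0,0,0],[0,0,0,0,0,0,0]]]'

```text
time: 8.75
tool_pos: [477.9, -64.0, 257.6]
tcp_rot: [179.9, -0.1, -162.9]
ft_force: [-0.1, -0.5, 0.2]
finger_gap: 0.2
```

Run:
```python
from h import *
for f,C in (('s1',48.6),('s6',108.6)):
    a=cv2.imread(f'pics/{f}.png'); h=cv2.cvtColor(a,cv2.COLOR_BGR2HSV)[170:215,240:320]
    y,x=np.nonzero((h[...,1]>150)&(h[...,2]>120)&((h[...,0]<8)|(h[...,0]>172)))
    t=np.radians(C); print(f,x.mean()+240,y.mean()+170,[np.round(w2px('side',(507+65*np.cos(t),-128+65*np.sin(t),z)),1) for z in (83,73)])
a=snap('top','t7.png'); t1=cv2.imread('pics/t1.png')[:,:,::-1]
for n,(x,y) in dict(jar=(232,250),cup=(412,250),tape=(392,155)).items():
    print(n,np.abs(a[y-18:y+18,x-18:x+18].astype(int)-t1[y-18:y+18,x-18:x+18]).mean())
```

```text
s1 294.76 191.44 [array([294.9, 190.2]), array([295.1, 194.1])]
s6 265.8543689320388 190.09708737864077 [array([265.2, 188.9]), array([265.5, 192.8])]
jar 43.07175925925926
cup 2.8703703703703702
tape 2.731738683127572
```

Run:
```python
from h import *
a=cv2.imread('pics/s1.png').astype(int); b=cv2.imread('pics/s6.png').astype(int)
for n,(x,y) in dict(jar=(255,165),cup=(248,300),tape=(394,288)).items():
    print(n,np.abs(a[y-18:y+18,x-18:x+18]-b[y-18:y+18,x-18:x+18]).mean())
print(r.hand_in())
```

```text
jar 1.737911522633745
cup 1.676954732510288
tape 1.8333333333333333
the job is handed in; nothing more can be done
None
```

I turned the table one slot counter-clockwise with the plunger held down. I then let the plunger spring up into the slot, lifted the arm clear and handed the job in at about 9 s.

- **Pressing and turning:** With closed fingertips I pressed the red button down to its stop. The highest force reading was about 14 N. I then swept it about 60° round against the push post.
- **Slot and plunger:** The wrist picture shows the tooth standing in the next slot. In the side view the button sits at the fully-up height, with the same offset of about 1.2 px from prediction as before the move.
- **Rim:** In the pictures it still lies in its nest.
- **Cup, jar and tape:** All three look unchanged in the side view. The top view agreed for the cup and tape, but its jar patch differed. I put that down to the arm covering the jar or shading it, since the side view shows the jar unmoved.
- **Position estimates:** The three cameras disagreed by up to about 9 mm on where the button and centre were. I averaged them, and set the final turn from the tooth and slot as seen in the wrist pictures.

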